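# Index the pedal jig by one hole

## Robot

A 6-joint arm with a two-finger parallel gripper is mounted at the origin on a cart in front of the work surface, level with it; the furniture and walls round the work are solid. World frame = base frame: x ahead of the robot, y to its left, z up, the work surface at z = 0. Lengths are in m, angles in rad, forces in N, time in s.
With the tool pointing down it reaches from about 0.25 to 0.725 m from the base axis. Payload 4 kg.
Tool frame: the origin (TCP) lies at the very end of the fingers, on their centre line; the grasp point (between the pads) lies 19 mm behind it (bot.hold_point_z is the distance from the TCP to the grasp point, in m); z points along the fingers, y is the direction in which the jaws open and shut (so a half turn about z gives the same grasp; the last joint's range is limited). The gripper opens to 85 mm and grips with 20 to 120 N. Pads are 22 mm wide; open, the fingers measure 114 mm over their backs; the gripper's body (76 mm by 85 mm) begins 54 mm behind the grasp point. The pads swing forward as they close: fully open they stand 13 mm farther back than shut.
Start: joints at [-1.131, 0.241, 0.005, 1.335, 0, 1.571], TCP at [0.213, -0.452, 0.231] pointing down, gripper open.
Joint ranges: [-2.72, 2.72], [-1.05, 1.87], [-1.09, 1.28], [-1.99, 2.15], [-1.42, 1.44], [-3.14, 3.14]. Speed limits (rad/s): [2.79, 2.79, 3.14, 3.14, 3.14, 3.14].

## Interface

Orientations are given as a rotation vector (axis times angle).
In Python, from station import bot, viewer gives the robot as it stands. The module is installed in compiled form; this text tells all that it offers.
- The arm moves only by the tool carry_out, never from a script. Its arguments are lists of equal length, an entry for each row: "jaw": the finger opening in cm, from 0 to 8.54; "delta_pos": the shift along the world's x, y, z in cm, a list of three; "twist": the turn about the world's z in degrees. In form: {"jaw": [jaw, ...], "delta_pos": [[tx, ty, tz], ...], "twist": [twist, ...]}. A call has 1 to 5 rows; each row is the pose to reach, as a shift and turn from the pose commanded when the call began; what a row does not reach only later rows make up. A row lasts 1/12 s, in which the tool goes at most 41.7 mm and 7.16 degrees, less where a joint would pass 70% of its speed; a pose out of reach is approached as far as the arm can. A call with a gripper value outside its range is refused whole. The fingers move at their own pace and stop on an object; "grip_force" is the grip in N (left out, the last holds). Time passes only in rows, so rows that repeat a pose let the fingers close. It gives the time, the measured TCP pose, the force and the opening at its end, in the units of the state.
- bot.sense(): the state, without advancing time (a new reading comes with each control period).
- viewer.camera(name): name is "scene" or "top"; returns a dict with "img" (480x640x3 uint8, blue, green, red), "fx", "fy", "cx", "cy" (pixels), "k1" (the pictures are not rectified: a ray, as slopes to the right and down, at radius r is drawn at 1 + k1 r^2 times it, then the intrinsics apply), "world_to_cam" (4x4, takes a point from world to camera coordinates). Camera axes: x right, y down, z forward; pixel columns grow to the right and rows downward; lengths in m; the calibration is good to about 2 mm. A picture is of the moment at which its call begins. There is no depth.
- bot.job_done(): hands the job in, once; it reports no verdict.
The state is a dict: "time_s": time; "joint_positions": joint angles; "joint_vel": joint speeds; "effort": joint torques, N m; "tcp_pos": TCP position; "tcp_rot": TCP orientation; "wrist_force": force on the tool from outside, world axes, zero at the start; "torque": the same for the moment, N m; "grip_width": finger opening in m.
Only numpy, scipy, OpenCV 4.12 (cv2) and the standard library are available. Lean on these libraries where they do the work, as an engineer would, in place of code of your own. Each camera call takes 0.05 s, during which the arm holds its last target.

## Task

On the bench stands a jig with a pedal on a swing arm, locked by a spring index pin with an upright pull ring on top. With a fingertip put through the ring from the pedal's side and hooked under its top bar (do not pinch the bar), lift the pin out of its hole, swing the arm exactly one hole toward the side where the small upright carton stands, and let the pin drop fully home in that hole. Leave the carton, the tape roll and the bottle standing as they are.

Things in the scene. Friction and masses are not known exactly. Their poses are not given: they have to be found in the camera images.
- jig: Fixed pedal-indexing jig: round grey foot, dark steel sector. Origin on the bench top under the vertical pivot of the arm; x points from the pivot through the middle hole (ahead and to the left, 0.4 to 0.8 rad from world x), z up. Five holes on a circle of 130 mm radius, at -40, -20, 0, 20, 40 degrees from x, each 12 mm wide along the circle and 25 mm long radially, for a 10 mm pin.
- swing_arm (a joint): Angle of the arm about the pivot, rad: 0 = at the middle hole (the start, locked with 0.01 play), positive = counter-clockwise from above (ring goes left); +0.349 next hole on the left, -0.349 on the right, stops at 0.82 either way. Pin lifted, it swings with slight friction (about 1 N at the ring) and stays where left.
- index_pin (a joint): Lift of the spring index pin, m: 0 = fully home in a hole, above 0.011 = clear of the sector, 0.026 = upper end of travel. It moves vertically; the spring drives it down with about 5 N when home, 8 N at 0.016. Let go between holes it rides on the sector's top at 0.011.
- ring_grip (a point): Middle of the underside of the ring's top bar, where to hook; moves with pin and arm. At the start 155 mm above the bench, 130 mm from the pivot, above the pin. The rigid upright ring stands square to the arm, its opening facing the pivot: opening 64 mm wide, 60 mm high (z 95 to 155 mm), bar 10 mm thick. Beyond it is free space down to the sector. x radially outward, z up.
- ring_underside: The round lower half of the ring's top bar (10 mm diameter, 74 mm long), which the fingertip lifts; its frame is that of the pin (origin on the pin's axis at bench height when the pin is home), so use point ring_grip as its position.
- ring_topside: The flat strip on the top and the far side (away from the pivot) of the ring's top bar, 66 mm long, 10 mm wide, from 162 to 170 mm above the bench with the pin home, its far face 7 mm beyond the bar's axis; pressing it together with the underside counts as pinching. Frame as for ring_underside.
- pedal_top (a point): Centre of the top of the pedal clamped on the arm (about 107 x 104 x 20 mm, its top 71 mm above the bench, clamp screw to 79 mm), 30 mm from the pivot toward the ring; the pedal reaches to 84 mm from the pivot. The pin housing beneath the ring, 30 mm in diameter, reaches 61 mm (collar 68 mm) above the bench. Keep the hand above these.
- hole_left (a point): Mouth of the next hole counter-clockwise, on the left (+20 degrees), at the sector's top face, 34 mm above the bench.
- hole_right (a point): Mouth of the next hole clockwise, on the right (-20 degrees), at the sector's top face, 34 mm above the bench.
- carton: Small upright loose carton, 76 x 63 x 105 mm, kraft top and a white side; origin at the centre of its underside. It stands on the bench on one side of the jig, left (world y > 0.2: index counter-clockwise) or right (world y < -0.2: index clockwise).
- tape_roll: Roll of brown packing tape lying flat on the other side of the jig from the carton, 102 mm diameter, 48 mm high, loose; origin at the centre of its underside.
- bottle: Small upright loose dropper bottle, 22 x 27 x 92 mm, behind the jig to the left; origin at the centre of its underside.
Mind the look-alikes: they are no part of the job. Several things look just like the bottle: the one meant starts farthest to the robot's right.

How it is judged:
By the outcome, as a careful person would: the job done as asked, in the order asked, and still so for the second after the job is handed in, with the robot touching nothing.
It also fails if it takes over 38 s, if anything falls off the work surface, if the arm or the gripper's body presses on something with over 40 N, if the wrist force passes 120 N, or if a joint passes its speed limit or range.

## Working session

There is one attempt and no reset: what is moved stays moved. The work goes in short steps, Python scripts to look and compute and a tool call to move; the robot and the scene stay as the last step left them, time stands still between calls to the robot, and variables do not carry over. Pictures are saved under pics/ and viewed, and the job is handed in when it is done.

Besides the shell and the picture viewer there is one more tool, called after ">>>" in YAML: its name, and indented under it one key for each argument. carry_out: Moves the arm, as the interface text tells. Its arguments: {"type":"object","properties":{"jaw":{"type":"array","items":{"type":"number"}},"delta_pos":{"type":"array","items":{"type":"array","items":{"type":"number"}}},"twist":{"type":"array","items":{"type":"number"}},"grip_force":{"type":"number"}},"required":["jaw","delta_pos","twist"]}

```bash
mkdir -p pics
python3 - <<'E'
from station import bot, viewer
import cv2
print(bot.sense(), bot.hold_point_z)
for n in ("scene","top"):
    c=viewer.camera(n); cv2.imwrite(f"pics/{n}0.png",c["img"]); print({k:v for k,v in c.items() if k!="img"})
E
```

```text
{'time_s': 0.0, 'joint_positions': array([-1.13101171e+00,  2.41404873e-01,  3.74801595e-03,  1.33518850e+00,
        4.26720169e-06,  1.57079149e+00]), 'joint_vel': array([ 0.00042503,  0.00064402,  0.00039706,  0.00022194, -0.00079118,
       -0.00078827]), 'effort': array([-1.66764632e-03, -3.72314894e+01,  2.52409476e+01,  1.69246428e-02,
       -1.84266401e-04,  5.54396507e-06]), 'tcp_pos': array([ 0.21261118, -0.4518637 ,  0.23042607]), 'tcp_rot': array([-3.06399189e+00, -6.84829407e-01,  6.95065458e-04]), 'wrist_force': array([ 0.18608961, -0.12495   , -0.71925419]), 'torque': array([-0.04327987, -0.03614841, -0.0528678 ]), 'grip_width': 0.08553624146819426} 0.0187
{'fx': 619.1318620349889, 'fy': 619.1318620349889, 'cx': 309.7319047052393, 'cy': 242.78868085231036, 'k1': -0.2112583614963551, 'world_to_cam': array([[-0.70903951, -0.70506637, -0.01201569,  0.47745081],
       [-0.45703308,  0.47245129, -0.75359839,  0.30777556],
       [ 0.53701372, -0.52883947, -0.65722529,  1.27772354],
       [ 0.        ,  0.        ,  0.        ,  1.        ]])}
{'fx': 543.4596028818619, 'fy': 543.4596028818619, 'cx': 308.89316535178733, 'cy': 235.2347178912709, 'k1': -0.09099505458875344, 'world_to_cam': array([[-0.02698369, -0.99962659,  0.00430836,  0.11487756],
       [-0.98144047,  0.02567371, -0.1900407 ,  0.57607427],
       [ 0.18985913, -0.0093564 , -0.98176676,  1.60214422],
       [ 0.        ,  0.        ,  0.        ,  1.        ]])}
```

View pics/scene0.png

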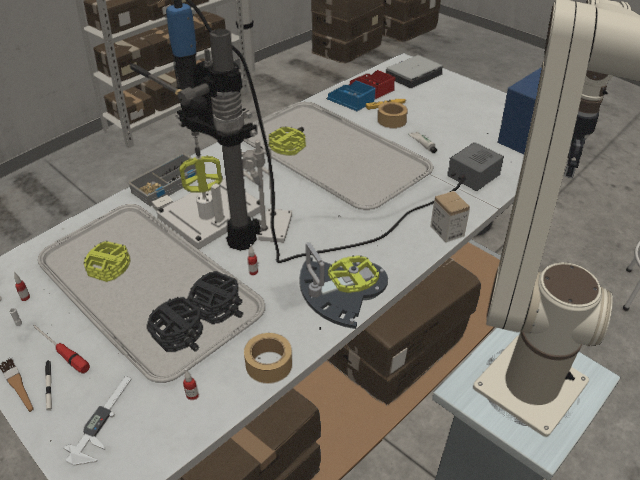

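View pics/top0.png

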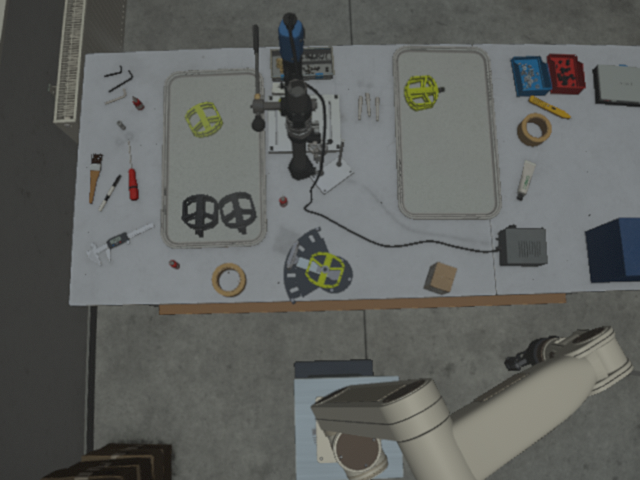

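```bash
cat > h.py <<'E'
import numpy as np, cv2
def K(c): return np.array([[c["fx"],0,c["cx"]],[0,c["fy"],c["cy"]],[0,0,1.]])
def D(c): return np.array([c["k1"],0,0,0,0.])
def world(c,u,v,z):
    p=cv2.undistortPoints(np.array([[[u,v]]],float),K(c),D(c))[0,0]
    T=c["world_to_cam"];R=T[:3,:3];o=-R.T@T[:3,3];d=R.T@np.array([p[0],p[1],1])
    return o+d*(z-o[2])/d[2]
def pix(c,P):
    T=c["world_to_cam"]
    return cv2.projectPoints(np.array(P,float).reshape(-1,1,3),cv2.Rodrigues(T[:3,:3])[0],T[:3,3],K(c),D(c))[0][:,0]
def crop(c,x,y,w,h,s,fn): cv2.imwrite(fn,cv2.resize(c["img"][y:y+h,x:x+w],None,fx=s,fy=s,interpolation=cv2.INTER_CUBIC))
E
python3 - <<'E'
from station import viewer
from h import *
c=viewer.camera("scene"); crop(c,290,225,110,110,7*0.75,"pics/s1.png"); print(world(c,449,235,0))
t=viewer.camera("top"); crop(t,270,215,95,95,6,"pics/t1.png")
crop(t,120,80,180,200,3,"pics/t2.png")
for n,u,v,z in (("carton",444,274,.105),("tape",228,280,.048),("bot",283,201,.09),("bot2",174,264,.09),("bot3",138,103,.09),("carton top",441,278,.1)): print(n,world(t,u,v,z))
E
```

```text
[ 0.42515651 -0.28476245  0.        ]
carton [ 0.44298256 -0.29344268  0.105     ]
tape [0.44900446 0.34741261 0.048     ]
bot [0.67952315 0.1752323  0.09      ]
bot2 [0.49570521 0.50238437 0.09      ]
bot3 [1.0139497  0.63087962 0.09      ]
carton top [ 0.43200314 -0.2849687   0.1       ]
```

View pics/s1.png

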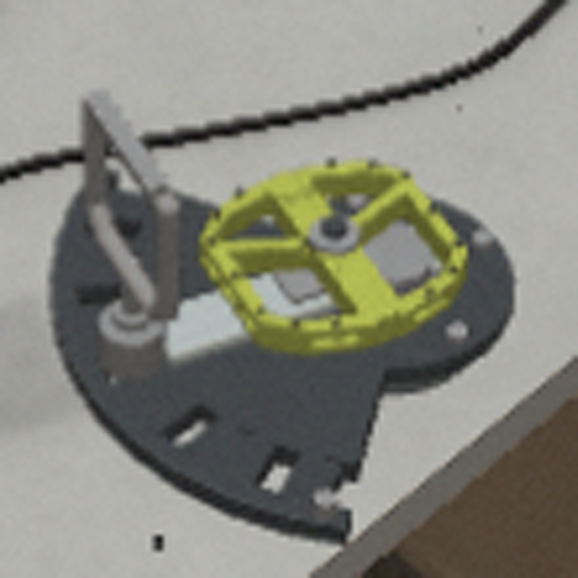

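View pics/t1.png

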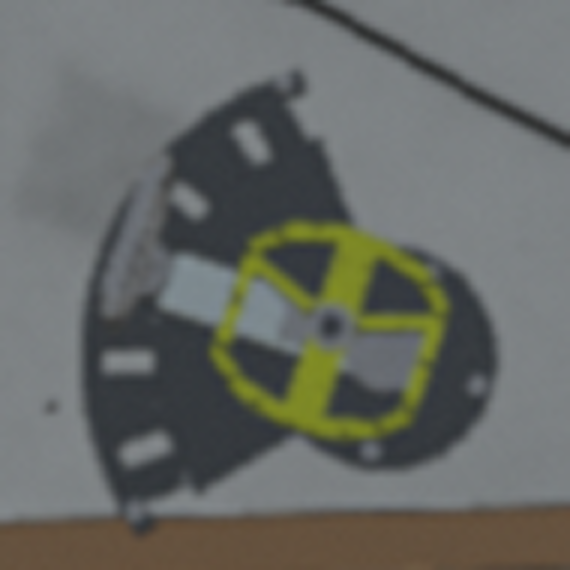

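View pics/t2.png

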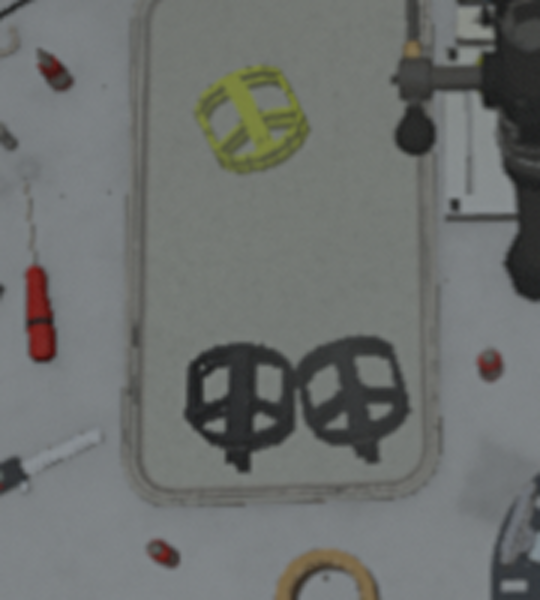

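```bash
cat > fit.py <<'E'
from station import viewer
from h import *
from scipy.optimize import least_squares
t=viewer.camera("top"); s=viewer.camera("scene")
def loc(r,a,z): a=np.radians(a); return [r*np.cos(a),r*np.sin(a),z]
obs=[(t,252,143,loc(.13,-40,.034)),(t,128,361,loc(.13,20,.034)),(t,146,449,loc(.13,40,.034)),(t,331,326,loc(.03,0,.079)),
(s,190,428,loc(.13,20,.034)),(s,278,472,loc(.13,40,.034)),(s,334,226,loc(.03,0,.079))]
def P(p,l):
    c,q=np.cos(p[2]),np.sin(p[2]); return [p[0]+c*l[0]-q*l[1],p[1]+q*l[0]+c*l[1],l[2]]
def res(p):
    o=[]
    for c,u,v,l in obs:
        m=np.array([270+u/6-.4,215+v/6-.4]) if c is t else np.array([290+u/5.25-.4,225+v/5.25-.4])
        o.append(pix(c,P(p,l))[0]-m)
    return np.ravel(o)
f=least_squares(res,[.5,.1,.6]); p=f.x
print(p,res(p).reshape(-1,2).round(2)); np.save("jig.npy",p)
print("ring",P(p,[.13,0,.155]),"hole",P(p,loc(.13,-20,.034)))
for c,sc,o,fn in((t,6,(270,215),"pics/t3.png"),(s,5.25,(290,225),"pics/s3.png")):
    im=cv2.imread("pics/t1.png" if c is t else "pics/s1.png")
    for l in ([.13,.037,.155],[.13,-.037,.155],[.13,0,.155],[.125,.032,.16],[.125,-.032,.16],[0,0,.034],[.13,.037,.095],loc(.13,-20,.034),[.137,.033,.170],[.137,-.033,.170]):
        u=((pix(c,P(p,l))[0]-o+.4)*sc).astype(int); cv2.circle(im,tuple(int(x) for x in u),3,(0,0,255),-1)
    cv2.imwrite(fn,im)
E
python3 fit.py
```

```text
[0.4609787  0.02779703 1.21212069] [[-0.16 -0.46]
 [-0.15 -0.15]
 [-0.39 -0.28]
 [-0.18 -0.12]
 [ 0.49 -0.08]
 [ 0.17 -0.2 ]
 [ 0.35  0.37]]
ring [np.float64(0.5066131778498795), np.float64(0.14952416376475647), 0.155] hole [np.float64(0.545494212547764), np.float64(0.12657520827091762), 0.034]
```

View pics/t3.png

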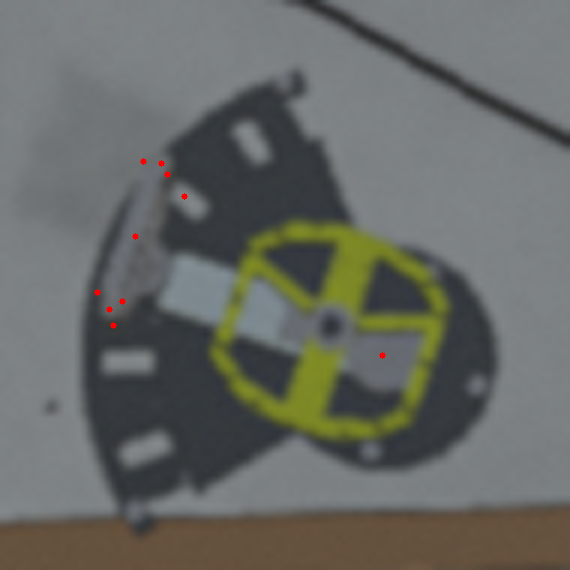

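View pics/s3.png

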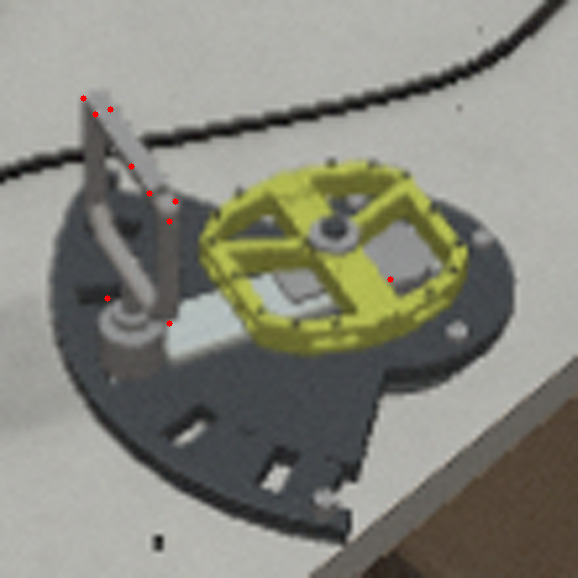

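Run:
```python
from station import viewer,bot
from h import *
t=viewer.camera("top"); s=viewer.camera("scene"); p=bot.sense()["tcp_pos"]
print(pix(t,p),pix(s,p),pix(t,[0,0,0]),pix(s,[0,0,0]))
crop(s,520,50,120,140,4.2,"pics/g0.png"); crop(t,490,310,150,120,4,"pics/g1.png")
print(cv2.Rodrigues(bot.sense()["tcp_rot"])[0])
```

```text
[[520.10546771 352.29269492]] [[567.17215557 171.71679927]] [[347.3838557  428.25323183]] [[531.42440163 385.69666527]]
[[ 9.04847775e-01  4.25735231e-01 -1.32275559e-04]
 [ 4.25735252e-01 -9.04847733e-01  2.74654455e-04]
 [-2.75916211e-06 -3.04834841e-04 -9.99999954e-01]]
```

View pics/g0.png

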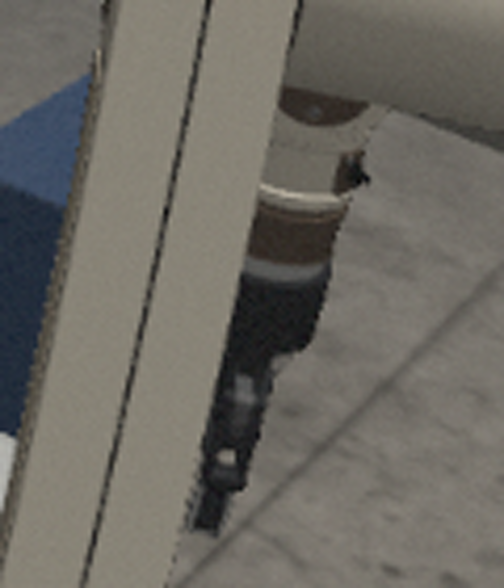

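View pics/g1.png

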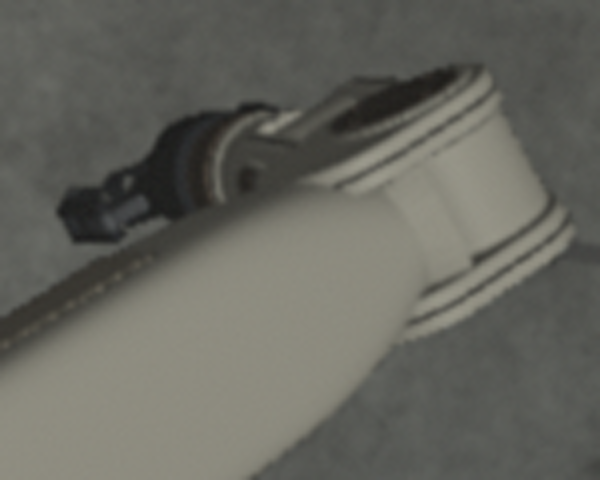

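>>> carry_out:
  jaw: [0,0,0,0,0]
  delta_pos:
    - [2,1,3]
    - [4,2,6]
    - [6,4,9]
    - [8,6,12]
    - [10,8,15]
  twist: [0,0,0,0,0]

```text
time_s: 0.82
tcp_pos: [0.3134, -0.3714, 0.3827]
tcp_rot: [3.066, 0.684, 0.0]
wrist_force: [1.2, -1.0, -0.2]
grip_width: 0.0255
```

>>> carry_out:
  jaw: [0,0,0,0,0]
  delta_pos:
    - [2.5,3,1]
    - [5,6,2]
    - [7.5,9,3]
    - [10,12,4]
    - [12.5,15,5]
  twist: [0,0,0,0,0]

```text
time_s: 1.23
tcp_pos: [0.4387, -0.2208, 0.4321]
tcp_rot: [3.065, 0.685, 0.001]
wrist_force: [0.7, -0.6, -0.1]
grip_width: -0.0003
```

>>> carry_out:
  jaw: [0,0,0,0,0]
  delta_pos:
    - [4,0,0]
    - [8,0,0]
    - [12,0,0]
    - [16,0,0]
    - [20,0,0]
  twist: [0,0,0,0,0]

```text
time_s: 1.65
tcp_pos: [0.6061, -0.2143, 0.4266]
tcp_rot: [-3.06, -0.684, 0.016]
wrist_force: [70.6, -25.6, 14.9]
grip_width: -0.0
```

>>> carry_out:
  jaw: [0,0,0,0,0]
  delta_pos:
    - [4,0,0]
    - [8,0,0]
    - [12,0,0]
    - [16,0,0]
    - [20,0,0]
  twist: [0,0,0,0,0]

```text
time_s: 2.07
tcp_pos: [0.6183, -0.1803, 0.4204]
tcp_rot: [-3.055, -0.682, 0.031]
wrist_force: [0.1, 0.5, 0.8]
grip_width: 0.0003
```

Run:
```python
from station import viewer,bot
from h import *
b=bot.sense();print(b["tcp_pos"],b["joint_positions"].round(3));print(cv2.Rodrigues(b["tcp_rot"])[0].round(3))
s=viewer.camera("scene"); cv2.imwrite("pics/s5.png",s["img"])
```

```text
[ 0.6183081  -0.18029478  0.4204088 ] [-0.284  0.719  1.275  2.15   0.     2.418]
[[ 0.905  0.425 -0.022]
 [ 0.425 -0.905  0.007]
 [-0.017 -0.015 -1.   ]]
```

View pics/s5.png

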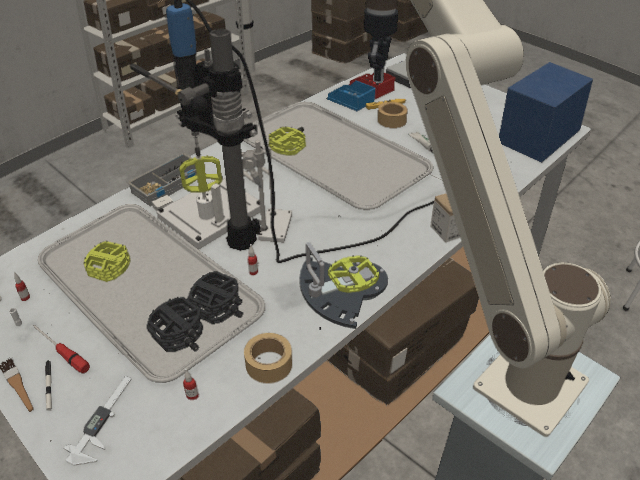

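>>> carry_out:
  jaw: [0,0]
  delta_pos:
    - [-2,0,-2]
    - [-4,0,-4]
  twist: [0,0]

```text
time_s: 2.28
tcp_pos: [0.595, -0.182, 0.3928]
tcp_rot: [-3.057, -0.684, 0.024]
wrist_force: [0.9, -0.6, 1.0]
grip_width: -0.0001
```

Run:
```python
from station import viewer,bot
from h import *
b=bot.sense();print(b["tcp_pos"],b["joint_positions"].round(3));print(cv2.Rodrigues(b["tcp_rot"])[0].round(3))
```

```text
[ 0.59496658 -0.18199929  0.39278341] [-0.297  0.564  0.91   1.934  0.     2.404]
[[ 0.905  0.426 -0.017]
 [ 0.426 -0.905  0.005]
 [-0.013 -0.012 -1.   ]]
```

>>> carry_out:
  jaw: [0,0]
  delta_pos:
    - [-1,0,0]
    - [-1,0,0]
  twist: [0,0]

```text
time_s: 2.45
tcp_pos: [0.5796, -0.1815, 0.3926]
tcp_rot: [-3.053, -0.68, 0.037]
wrist_force: [-0.6, 0.3, 1.2]
grip_width: -0.0001
```

```bash
cat >> h.py <<'E'
def st():
    from station import bot
    b=bot.sense();print(b["time_s"],b["tcp_pos"].round(4),b["joint_positions"].round(3),"F",b["wrist_force"].round(1),b["grip_width"].round(4));print(cv2.Rodrigues(b["tcp_rot"])[0].round(3))
E
python3 -c "from h import *;st()"
```

```text
Traceback (most recent call last):
  File "h.py", line 14, in st
    b=bot.sense();print(b["time_s"],b["tcp_pos"].round(4),b["joint_positions"].round(3),"F",b["wrist_force"].round(1),b["grip_width"].round(4));print(cv2.Rodrigues(b["tcp_rot"])[0].round(3))
                                                                                                                      ^^^^^^^^^^^^^^^^^^^^^
AttributeError: 'float' object has no attribute 'round'
```

>>> carry_out:
  jaw: [0,0,0,0,0]
  delta_pos:
    - [-3,0.5,1]
    - [-6,1,2]
    - [-9,1.5,3]
    - [-12,2,4]
    - [-14,2,5]
  twist: [7,14,21,28,35]

```text
time_s: 2.87
tcp_pos: [0.4413, -0.1611, 0.4457]
tcp_rot: [2.713, 1.583, -0.032]
wrist_force: [0.6, 0.3, 0.9]
grip_width: -0.0
```

>>> carry_out:
  jaw: [0,0,0,0,0]
  delta_pos:
    - [-2,0.5,1]
    - [-4,1,2]
    - [-6,1.5,3]
    - [-8,2,4]
    - [-10,2,5]
  twist: [7,14,21,28,35]

```text
time_s: 3.28
tcp_pos: [0.3423, -0.1411, 0.495]
tcp_rot: [2.104, 2.319, -0.036]
wrist_force: [0.4, 0.6, 0.4]
grip_width: 0.0
```

>>> carry_out:
  jaw: [0,0,0,0,0]
  delta_pos:
    - [0,0,0]
    - [0,0,0]
    - [0,0,0]
    - [0,0,0]
    - [0,0,0]
  twist: [7,14,21,28,35]

```text
time_s: 3.7
tcp_pos: [0.3433, -0.1418, 0.4945]
tcp_rot: [1.307, 2.836, -0.037]
wrist_force: [0.6, 0.6, -0.7]
grip_width: -0.0
```

```bash
sed -i 's/b\["grip_width"\].round(4)/b["grip_width"]/' h.py
python3 -c "from h import *;st()"
```

```text
3.7 [ 0.3433 -0.1418  0.4945] [-0.371  0.02   0.435  1.97  -0.025  0.492] F [ 0.6  0.6 -0.7] -1.5962592581190688e-05
[[-0.649  0.76   0.007]
 [ 0.76   0.649 -0.029]
 [-0.027 -0.014 -1.   ]]
```

>>> carry_out:
  jaw: [0,0,0,0,0]
  delta_pos:
    - [0,0,1]
    - [0,0,2]
    - [0,0,3]
    - [0,0,4]
    - [0,0,6]
  twist: [7,14,21,28,28]

```text
time_s: 4.12
tcp_pos: [0.3425, -0.1415, 0.5538]
tcp_rot: [0.585, 3.065, -0.035]
wrist_force: [0.3, -0.6, 0.9]
grip_width: 0.0001
```

>>> carry_out:
  jaw: [0,0,0,0,0]
  delta_pos:
    - [0,0,2]
    - [0,0,4]
    - [0,0,6]
    - [0,0,8]
    - [0,0,10]
  twist: [0,0,0,0,0]

```text
time_s: 4.53
tcp_pos: [0.3384, -0.1409, 0.5683]
tcp_rot: [0.583, 3.03, -0.045]
wrist_force: [0.4, -0.2, 0.5]
grip_width: -0.0
```

```bash
python3 -c "from h import *;st()"
```

```text
4.5333 [ 0.3384 -0.1409  0.5683] [-0.38   0.066  0.704  2.149 -0.018  0.   ] F [ 0.4 -0.2  0.5] -2.0294663386071535e-05
[[-0.927  0.372  0.049]
 [ 0.37   0.928 -0.039]
 [-0.06  -0.018 -0.998]]
```

>>> carry_out:
  jaw: [0,0,0,0,0]
  delta_pos:
    - [0,0,40]
    - [0,0,40]
    - [0,0,40]
    - [0,0,40]
    - [0,0,40]
  twist: [0,0,0,0,0]

```text
time_s: 4.95
tcp_pos: [0.3333, -0.1416, 0.5821]
tcp_rot: [0.575, 2.993, -0.056]
wrist_force: [-0.1, 0.7, 0.4]
grip_width: -0.0002
```

```bash
python3 -c "from h import *;st()"
```

```text
4.95 [ 0.3333 -0.1416  0.5821] [-0.387  0.045  0.722  2.149 -0.018 -0.008] F [-0.1  0.7  0.4] -0.00015658444647451632
[[-0.925  0.372  0.085]
 [ 0.368  0.928 -0.054]
 [-0.099 -0.018 -0.995]]
```

>>> carry_out:
  jaw: [0,0,0,0,0]
  delta_pos:
    - [0,0,40]
    - [0,0,40]
    - [0,0,40]
    - [0,0,40]
    - [0,0,40]
  twist: [0,0,0,0,0]

```text
time_s: 5.37
tcp_pos: [0.3305, -0.1432, 0.5962]
tcp_rot: [0.567, 2.954, -0.068]
wrist_force: [0.3, 0.1, -0.7]
grip_width: -0.0003
```

>>> carry_out:
  jaw: [0,0,0,0,0]
  delta_pos:
    - [0,0,40]
    - [0,0,40]
    - [0,0,40]
    - [0,0,40]
    - [0,0,40]
  twist: [0,0,0,0,0]

```text
time_s: 5.78
tcp_pos: [0.3295, -0.1454, 0.6105]
tcp_rot: [0.559, 2.915, -0.08]
wrist_force: [-0.5, -0.8, -0.3]
grip_width: 0.0001
```

>>> carry_out:
  jaw: [0,0,0,0,0]
  delta_pos:
    - [0,0,40]
    - [0,0,40]
    - [0,0,40]
    - [0,0,40]
    - [0,0,40]
  twist: [0,0,0,0,0]

```text
time_s: 6.2
tcp_pos: [0.3297, -0.1479, 0.6251]
tcp_rot: [0.551, 2.875, -0.092]
wrist_force: [0.4, -0.9, 0.2]
grip_width: 0.0003
```

```bash
python3 -c "from h import *;st()"
```

```text
6.2 [ 0.3297 -0.1479  0.6251] [-0.409  0.011  0.81   2.149 -0.015 -0.032] F [ 0.4 -0.9  0.2] 0.0002521248617773833
[[-0.907  0.372  0.195]
 [ 0.359  0.928 -0.101]
 [-0.219 -0.021 -0.976]]
```

>>> carry_out:
  jaw: [0,0,0,0,0]
  delta_pos:
    - [0,0,40]
    - [0,0,40]
    - [0,0,40]
    - [0,0,40]
    - [0,0,40]
  twist: [0,0,0,0,0]

```text
time_s: 6.62
tcp_pos: [0.3307, -0.1506, 0.64]
tcp_rot: [0.543, 2.835, -0.104]
wrist_force: [1.2, 1.2, -0.1]
grip_width: -0.0
```

>>> carry_out:
  jaw: [0,0,0,0,0]
  delta_pos:
    - [0,0,40]
    - [0,0,40]
    - [0,0,40]
    - [0,0,40]
    - [0,0,40]
  twist: [0,0,0,0,0]

```text
time_s: 7.03
tcp_pos: [0.3322, -0.1532, 0.6546]
tcp_rot: [0.535, 2.796, -0.117]
wrist_force: [-0.5, 0.2, 0.8]
grip_width: 0.0
```

>>> carry_out:
  jaw: [0,0,0,0,0]
  delta_pos:
    - [0,0,40]
    - [0,0,40]
    - [0,0,40]
    - [0,0,40]
    - [0,0,40]
  twist: [0,0,0,0,0]

```text
time_s: 7.45
tcp_pos: [0.3339, -0.1557, 0.6699]
tcp_rot: [0.527, 2.756, -0.129]
wrist_force: [-0.3, -0.1, -0.3]
grip_width: 0.0
```

>>> carry_out:
  jaw: [0,0,0,0,0]
  delta_pos:
    - [0,0,40]
    - [0,0,40]
    - [0,0,40]
    - [0,0,40]
    - [0,0,40]
  twist: [0,0,0,0,0]

```text
time_s: 7.87
tcp_pos: [0.3356, -0.1579, 0.6854]
tcp_rot: [0.519, 2.715, -0.142]
wrist_force: [0.4, 0.5, -0.3]
grip_width: -0.0005
```

>>> carry_out:
  jaw: [0,0,0,0,0]
  delta_pos:
    - [0,0,40]
    - [0,0,40]
    - [0,0,40]
    - [0,0,40]
    - [0,0,40]
  twist: [0,0,0,0,0]

```text
time_s: 8.28
tcp_pos: [0.3372, -0.1597, 0.7011]
tcp_rot: [0.511, 2.674, -0.155]
wrist_force: [-0.2, 0.4, -0.7]
grip_width: 0.0001
```

>>> carry_out:
  jaw: [0,0,0,0,0]
  delta_pos:
    - [0,0,40]
    - [0,0,40]
    - [0,0,40]
    - [0,0,40]
    - [0,0,40]
  twist: [0,0,0,0,0]

```text
time_s: 8.7
tcp_pos: [0.3386, -0.1613, 0.7168]
tcp_rot: [0.503, 2.633, -0.168]
wrist_force: [0.2, -0.0, 0.1]
grip_width: -0.0002
```

```bash
python3 -c "from h import *;st()"
```

```text
8.7 [ 0.3386 -0.1613  0.7168] [-0.44   0.006  1.056  2.149 -0.005 -0.064] F [ 0.2 -0.   0.1] -0.00022437759911554995
[[-0.831  0.376  0.409]
 [ 0.321  0.926 -0.198]
 [-0.453 -0.034 -0.891]]
```

>>> carry_out:
  jaw: [0,0,0,0,0]
  delta_pos:
    - [-3,1.5,40]
    - [-3,1.5,40]
    - [-3,1.5,40]
    - [-3,1.5,40]
    - [-3,1.5,40]
  twist: [0,0,0,0,0]

```text
time_s: 9.12
tcp_pos: [0.3286, -0.1569, 0.7332]
tcp_rot: [0.495, 2.591, -0.18]
wrist_force: [0.0, -0.0, 0.3]
grip_width: -0.0004
```

>>> carry_out:
  jaw: [0,0,0,0,0]
  delta_pos:
    - [-3,1.5,40]
    - [-3,1.5,40]
    - [-3,1.5,40]
    - [-3,1.5,40]
    - [-3,1.5,40]
  twist: [0,0,0,0,0]

```text
time_s: 9.53
tcp_pos: [0.3219, -0.1541, 0.7482]
tcp_rot: [0.487, 2.551, -0.192]
wrist_force: [-0.4, -0.7, 0.7]
grip_width: 0.0001
```

>>> carry_out:
  jaw: [0,0,0,0,0]
  delta_pos:
    - [-3,1.5,40]
    - [-3,1.5,40]
    - [-3,1.5,40]
    - [-3,1.5,40]
    - [-3,1.5,40]
  twist: [0,0,0,0,0]

```text
time_s: 9.95
tcp_pos: [0.3165, -0.1518, 0.7636]
tcp_rot: [0.48, 2.51, -0.204]
wrist_force: [-0.1, -0.0, -0.1]
grip_width: 0.0
```

>>> carry_out:
  jaw: [0,0,0,0,0]
  delta_pos:
    - [-3,1.5,40]
    - [-3,1.5,40]
    - [-3,1.5,40]
    - [-3,1.5,40]
    - [-3,1.5,40]
  twist: [0,0,0,0,0]

```text
time_s: 10.37
tcp_pos: [0.3121, -0.1499, 0.7791]
tcp_rot: [0.472, 2.469, -0.215]
wrist_force: [-0.1, -0.3, 0.1]
grip_width: 0.0002
```

```bash
python3 -c "from h import *;st()"
```

```text
10.3667 [ 0.3121 -0.1499  0.7791] [-0.445 -0.047  1.172  2.149 -0.003 -0.069] F [-0.1 -0.3  0.1] 0.00018157170001464843
[[-0.751  0.381  0.538]
 [ 0.283  0.923 -0.26 ]
 [-0.596 -0.043 -0.802]]
```

>>> carry_out:
  jaw: [0,0,0,0,0]
  delta_pos:
    - [-3,1.5,40]
    - [-3,1.5,40]
    - [-3,1.5,40]
    - [-3,1.5,40]
    - [-3,1.5,40]
  twist: [0,0,0,0,0]

```text
time_s: 10.78
tcp_pos: [0.3082, -0.1481, 0.7944]
tcp_rot: [0.464, 2.429, -0.227]
wrist_force: [-0.1, 0.6, -0.7]
grip_width: 0.0004
```

>>> carry_out:
  jaw: [0,0,0,0,0]
  delta_pos:
    - [-3,1.5,40]
    - [-3,1.5,40]
    - [-3,1.5,40]
    - [-3,1.5,40]
    - [-3,1.5,40]
  twist: [0,0,0,0,0]

```text
time_s: 11.2
tcp_pos: [0.3046, -0.1465, 0.8096]
tcp_rot: [0.456, 2.388, -0.237]
wrist_force: [0.1, 0.6, 1.0]
grip_width: -0.0001
```

>>> carry_out:
  jaw: [0,0,0,0,0]
  delta_pos:
    - [-3,1.5,40]
    - [-3,1.5,40]
    - [-3,1.5,40]
    - [-3,1.5,40]
    - [-3,1.5,40]
  twist: [0,0,0,0,0]

```text
time_s: 11.62
tcp_pos: [0.2946, -0.1417, 0.8242]
tcp_rot: [0.448, 2.348, -0.248]
wrist_force: [-0.3, 0.3, 0.4]
grip_width: -0.0
```

Run:
```python
from h import *
st()
p=np.load("jig.npy");c,s=np.cos(p[2]),np.sin(p[2])
print("ring",p[:2]+.13*np.array([c,s]),"20mm short",p[:2]+.04*np.array([c,s]))
```

```text
11.6167 [ 0.2946 -0.1417  0.8242] [-4.470e-01 -6.900e-02  1.275e+00  2.149e+00 -2.000e-03 -7.000e-02] F [-0.3  0.3  0.4] -1.9012169231796525e-05
[[-0.679  0.387  0.624]
 [ 0.248  0.921 -0.301]
 [-0.691 -0.05  -0.721]]
ring [0.50661318 0.14952416] 20mm short [0.47502008 0.06525154]
```

>>> carry_out:
  jaw: [0,0,0,0,0]
  delta_pos:
    - [1,1,-3]
    - [2,2,-6.5]
    - [3.5,3,-10]
    - [5,4,-13.5]
    - [6,5,-17]
  twist: [6.5,13,19.5,26,32.5]

```text
time_s: 12.03
tcp_pos: [0.3471, -0.0977, 0.6761]
tcp_rot: [-0.156, 2.369, -0.009]
wrist_force: [-0.2, -0.5, 1.1]
grip_width: -0.0001
```

>>> carry_out:
  jaw: [0,0,0,0,0]
  delta_pos:
    - [1,1,-3.5]
    - [2,2,-7]
    - [3.5,3,-10.5]
    - [5,4,-14]
    - [6,5,-17.5]
  twist: [6.5,13,19.5,26,32.5]

```text
time_s: 12.45
tcp_pos: [0.4076, -0.0482, 0.5001]
tcp_rot: [-0.818, 2.249, 0.262]
wrist_force: [0.7, -0.6, 0.0]
grip_width: -0.0001
```

```bash
python3 -c "from h import *;st()"
```

```text
12.45 [ 0.4076 -0.0482  0.5001] [-0.625 -0.238 -0.011  1.504  0.716 -1.212] F [ 0.7 -0.6  0. ] -5.489828157355576e-05
[[-0.541 -0.626  0.561]
 [-0.48   0.778  0.405]
 [-0.69  -0.051 -0.722]]
```

>>> carry_out:
  jaw: [0,0,0,0,0]
  delta_pos:
    - [1,2,-3]
    - [2,4,-6]
    - [3,6,-9]
    - [4,8,-12]
    - [5,10,-15]
  twist: [6.5,13,19.5,26,33.5]

```text
time_s: 12.87
tcp_pos: [0.4572, 0.0522, 0.3503]
tcp_rot: [-1.457, 1.964, 0.526]
wrist_force: [0.2, -0.4, 0.5]
grip_width: -0.0001
```

```bash
python3 -c "from h import *;st()"
```

```text
12.8667 [0.4572 0.0522 0.3503] [-0.36   0.043 -0.138  1.383  0.764 -1.634] F [ 0.2 -0.4  0.5] -6.275092997517024e-05
[[-0.19  -0.95   0.248]
 [-0.699  0.309  0.646]
 [-0.69  -0.05  -0.722]]
```

>>> carry_out:
  jaw: [0,0,0,0,0]
  delta_pos:
    - [0.8,1.2,-3.5]
    - [1.6,2.4,-7]
    - [2.4,3.6,-10.5]
    - [3.0,4.8,-13]
    - [3.0,4.8,-13]
  twist: [0.5,0.5,0.5,0.5,0.5]

```text
time_s: 13.28
tcp_pos: [0.484, 0.1014, 0.2158]
tcp_rot: [-1.463, 1.968, 0.54]
wrist_force: [-1.5, 0.7, -0.2]
grip_width: 0.0002
```

```bash
cat > look.py <<'E'
import sys
from station import viewer
from h import *
st(); n=sys.argv[1]
s=viewer.camera("scene"); crop(s,270,180,130,160,4.0 if len(sys.argv)<3 else 3.7,f"pics/s{n}.png")
if len(sys.argv)>2:
    t=viewer.camera("top"); crop(t,260,170,140,140,4,f"pics/t{n}.png")
E
python3 look.py 6 t
```

```text
13.2833 [0.484  0.1014 0.2158] [-0.227  0.144 -0.391  0.921  0.754 -1.46 ] F [-1.5  0.7 -0.2] 0.00021001335787541688
[[-0.194 -0.952  0.236]
 [-0.699  0.303  0.648]
 [-0.689 -0.039 -0.724]]
```

View pics/s6.png

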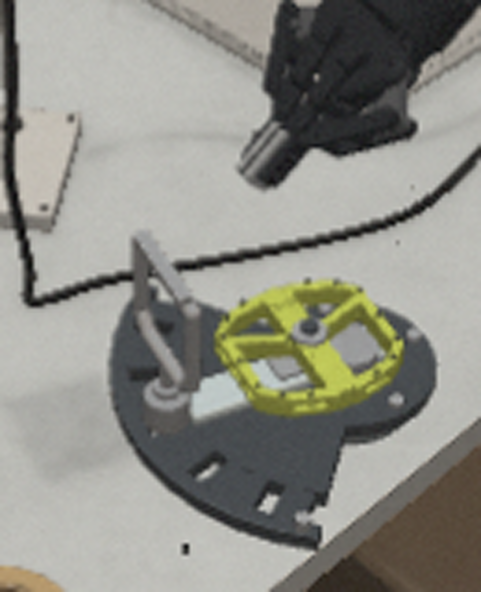

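View pics/t6.png

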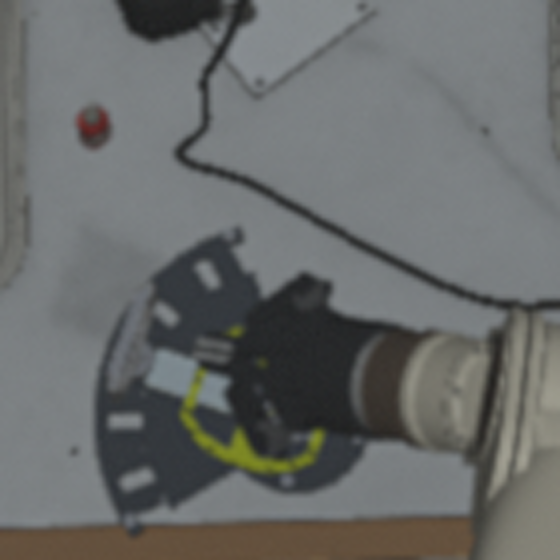

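>>> carry_out:
  jaw: [0,0,0,0,0]
  delta_pos:
    - [0.3,0,-3]
    - [0.6,0,-6]
    - [0.9,0,-8]
    - [0.9,0,-9.6]
    - [0.9,0,-9.6]
  twist: [0.5,0.5,0.5,0.5,0.5]

```text
time_s: 13.8
tcp_pos: [0.496, 0.0985, 0.125]
tcp_rot: [-1.469, 1.959, 0.534]
wrist_force: [-0.7, -0.3, 0.6]
grip_width: -0.0003
```

```bash
cat >> h.py <<'E'
def jl():
    from station import bot
    p=np.load("jig.npy");c,s=np.cos(p[2]),np.sin(p[2]);b=bot.sense();d=b["tcp_pos"][:2]-p[:2]
    R=cv2.Rodrigues(b["tcp_rot"])[0]
    print("r,lat,z mm",(1000*np.array([d@[c,s],d@[-s,c],b["tcp_pos"][2]])).round(1),"az",np.arctan2(R[1,2],R[0,2]).round(3),"jig",p[2].round(3),"polar r,ang",np.hypot(*d).round(4),(np.arctan2(d[1],d[0])-p[2]).round(4))
E
python3 -c "
from h import *
st();jl()"
```

```text
13.8 [0.496  0.0985 0.125 ] [-0.228  0.285 -0.494  0.674  0.756 -1.468] F [-0.7 -0.3  0.6] -0.0003094944040238681
[[-0.185 -0.953  0.238]
 [-0.7    0.298  0.649]
 [-0.689 -0.047 -0.723]]
r,lat,z mm [ 78.5  -7.9 125. ] az 1.218 jig 1.212 polar r,ang 0.0789 -0.1004
```

>>> carry_out:
  jaw: [0,0,0,0,0]
  delta_pos:
    - [0.4,1.2,-0.5]
    - [0.8,2.4,-0.5]
    - [1.2,3.6,-0.5]
    - [1.7,5.0,-0.5]
    - [1.7,5.0,-0.5]
  twist: [0,0,0,0,0]

```text
time_s: 14.22
tcp_pos: [0.5158, 0.1502, 0.1244]
tcp_rot: [-1.472, 1.95, 0.528]
wrist_force: [-0.3, 0.1, 0.5]
grip_width: -0.0002
```

```bash
python3 -c "
from h import *
jl()"; python3 look.py 7 t
```

```text
r,lat,z mm [133.9  -8.3 124.4] az 1.213 jig 1.212 polar r,ang 0.1342 -0.0622
14.2167 [0.5158 0.1502 0.1244] [-0.106  0.287 -0.503  0.546  0.736 -1.308] F [-0.3  0.1  0.5] -0.0001750026380505195
[[-0.176 -0.954  0.243]
 [-0.701  0.295  0.65 ]
 [-0.691 -0.056 -0.72 ]]
```

View pics/s7.png

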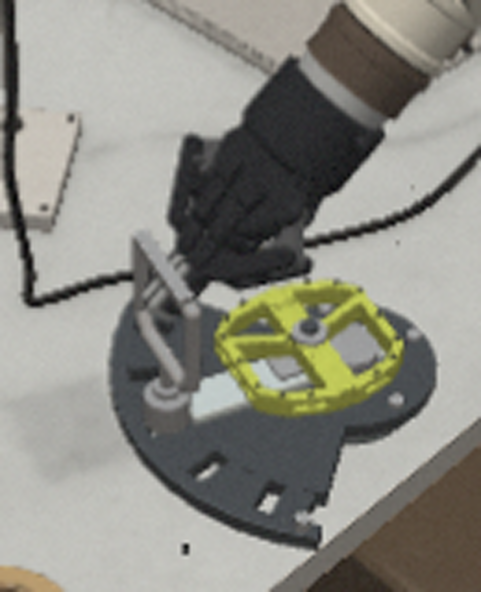

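View pics/t7.png

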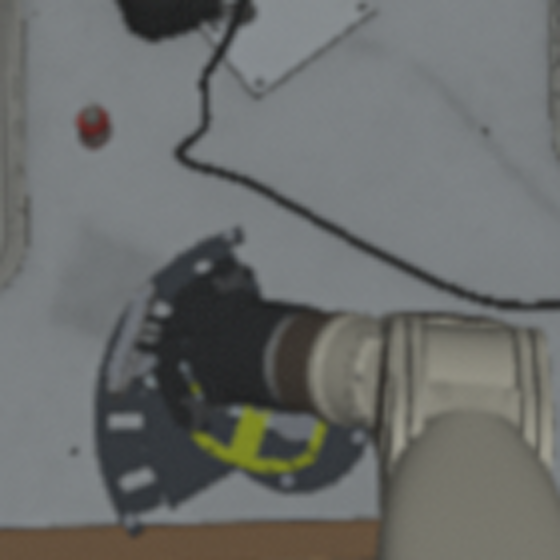

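>>> carry_out:
  jaw: [0,0,0,0,0]
  delta_pos:
    - [0,0,0.5]
    - [0,0,1]
    - [0,0,1.3]
    - [0,0,1.5]
    - [0,0,1.5]
  twist: [0,0,0,0,0]

```text
time_s: 14.73
tcp_pos: [0.5134, 0.1485, 0.136]
tcp_rot: [-1.47, 1.958, 0.531]
wrist_force: [1.1, -2.2, -1.5]
grip_width: -0.0002
```

```bash
python3 -c "
from h import *
jl()"; python3 look.py 8
```

```text
r,lat,z mm [131.4  -6.7 136. ] az 1.216 jig 1.212 polar r,ang 0.1316 -0.0511
14.7333 [0.5134 0.1485 0.136 ] [-0.109  0.266 -0.489  0.587  0.734 -1.308] F [ 1.1 -2.2 -1.5] -0.00015758386256870544
[[-0.183 -0.953  0.24 ]
 [-0.701  0.298  0.647]
 [-0.689 -0.05  -0.723]]
```

View pics/s8.png

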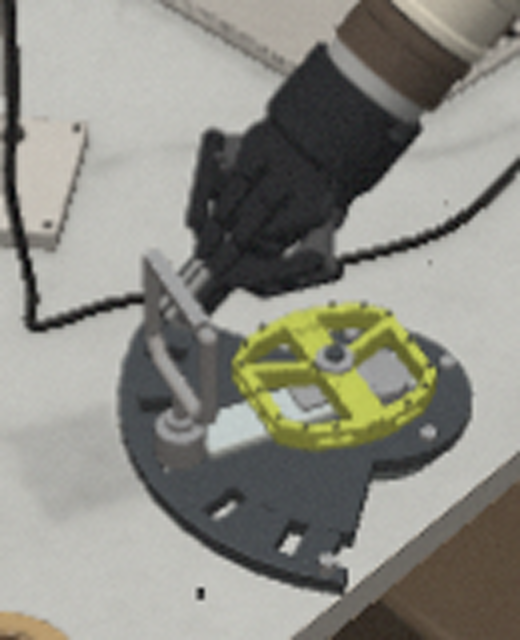

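>>> carry_out:
  jaw: [0,0,0,0,0]
  delta_pos:
    - [0,0,0.4]
    - [0,0,0.8]
    - [0,0,1.2]
    - [0,0,1.6]
    - [0,0,2.0]
  twist: [0,0,0,0,0]

```text
time_s: 15.2
tcp_pos: [0.5124, 0.1489, 0.1551]
tcp_rot: [-1.471, 1.96, 0.533]
wrist_force: [-0.6, -3.1, -7.5]
grip_width: 0.0
```

```bash
python3 -c "
from h import *
jl()"; python3 look.py 9
```

```text
r,lat,z mm [131.5  -5.7 155.1] az 1.219 jig 1.212 polar r,ang 0.1316 -0.043
15.2 [0.5124 0.1489 0.1551] [-0.108  0.237 -0.464  0.643  0.733 -1.308] F [-0.6 -3.1 -7.5] 1.0229570470133791e-05
[[-0.184 -0.954  0.238]
 [-0.702  0.297  0.648]
 [-0.688 -0.047 -0.724]]
```

View pics/s9.png

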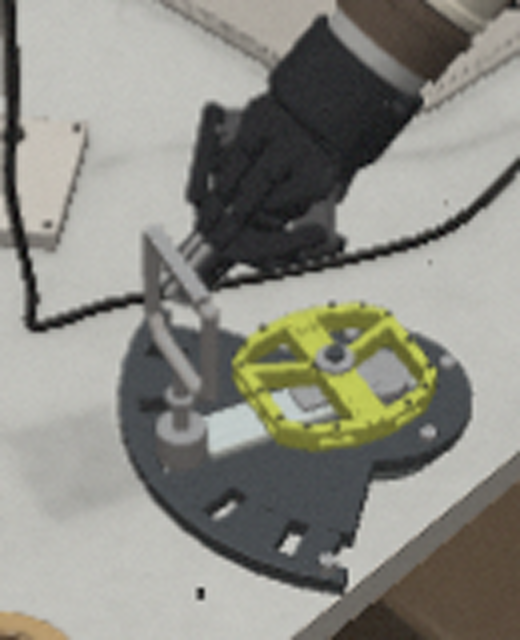

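```bash
python3 -c "
import numpy as np
a=1.169
for d in (2,5,8,11,14,16,18,20,21,22):
  x=a-np.radians(d);print(d,(13.16*np.array([np.cos(x)-np.cos(a),np.sin(x)-np.sin(a)])).round(2))"
```

```text
2 [ 0.42 -0.19]
5 [ 1.04 -0.49]
8 [ 1.64 -0.83]
11 [ 2.22 -1.2 ]
14 [ 2.78 -1.6 ]
16 [ 3.14 -1.89]
18 [ 3.49 -2.18]
20 [ 3.83 -2.49]
21 [ 4.   -2.65]
22 [ 4.16 -2.81]
```

>>> carry_out:
  jaw: [0,0,0,0,0]
  delta_pos:
    - [0,0,0.2]
    - [0.42,-0.19,0.3]
    - [1.04,-0.49,0.3]
    - [1.64,-0.83,0.3]
    - [2.22,-1.2,0.3]
  twist: [0,-2,-5,-8,-11]

```text
time_s: 15.67
tcp_pos: [0.5335, 0.1375, 0.1574]
tcp_rot: [-1.262, 2.076, 0.451]
wrist_force: [-5.0, -3.0, -9.2]
grip_width: -0.0006
```

```bash
python3 -c "
from h import *
jl()"; python3 look.py 10 t
```

```text
r,lat,z mm [128.2 -29.4 157.4] az 1.028 jig 1.212 polar r,ang 0.1315 -0.2258
15.6667 [0.5335 0.1375 0.1574] [-0.098  0.187 -0.542  0.453  0.673 -1.053] F [-5.  -3.  -9.2] -0.0005548714971472833
[[-0.318 -0.879  0.356]
 [-0.652  0.475  0.591]
 [-0.689 -0.044 -0.724]]
```

View pics/s10.png

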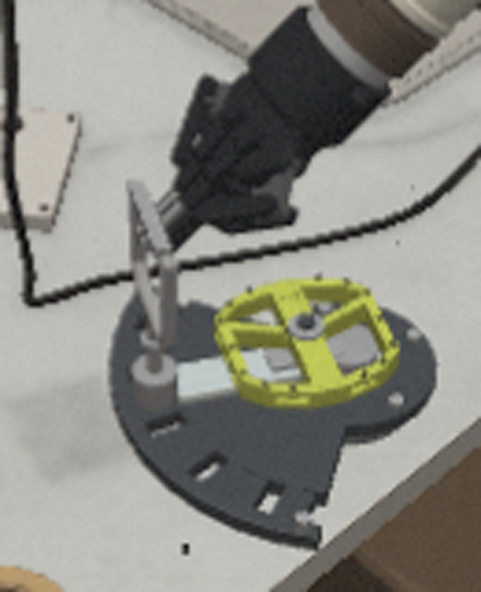

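View pics/t10.png

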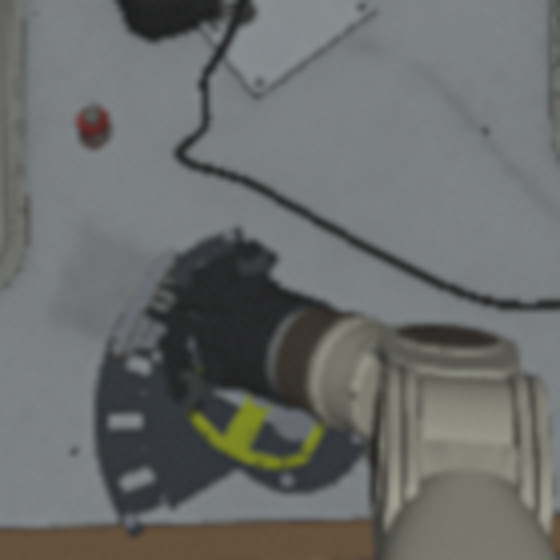

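```bash
python3 -c "
import numpy as np
a=.986
for d in (3,6,8,9.3):
  x=a-np.radians(d);print(d,(13.15*np.array([np.cos(x)-np.cos(a),np.sin(x)-np.sin(a)])).round(2))"
```

```text
3 [ 0.56 -0.39]
6 [ 1.11 -0.82]
8 [ 1.46 -1.12]
9.3 [ 1.68 -1.32]
```

>>> carry_out:
  jaw: [0,0,0,0,0]
  delta_pos:
    - [0.56,-0.39,0]
    - [1.11,-0.82,0]
    - [1.46,-1.12,0]
    - [1.68,-1.32,0]
    - [1.68,-1.32,0]
  twist: [-3,-6,-8,-9.3,-9.3]

```text
time_s: 16.18
tcp_pos: [0.5498, 0.1245, 0.1572]
tcp_rot: [-1.087, 2.156, 0.377]
wrist_force: [-3.6, -3.6, -8.5]
grip_width: -0.0003
```

```bash
python3 -c "
from h import *
jl()"; python3 look.py 11 t
python3 - <<'E'
from h import *
from station import viewer
p=np.load("jig.npy")
s=viewer.camera("scene"); o=np.array((290,215)); sc=6
cv2.imwrite("pics/z11.png",cv2.resize(s["img"][o[1]:o[1]+90,o[0]:o[0]+100],None,fx=sc,fy=sc,interpolation=cv2.INTER_CUBIC))
for deg in (-16,-18,-19,-20,-21,-22):
    a=p[2]+np.radians(deg); c,q=np.cos(a),np.sin(a)
    out=[]
    for l in ([.03,0,.079],[.13,0,.068],[.13,.037,.16+.018],[.13,-.037,.16+.018]):
        out.append(((pix(s,[p[0]+c*l[0]-q*l[1],p[1]+q*l[0]+c*l[1],l[2]])[0]-o+.4)*sc).round(0))
    print(deg,*out)
E
```

```text
r,lat,z mm [121.8 -49.3 157.2] az 0.869 jig 1.212 polar r,ang 0.1314 -0.3843
16.1833 [0.5498 0.1245 0.1572] [-0.085  0.156 -0.598  0.313  0.597 -0.861] F [-3.6 -3.6 -8.5] -0.0002792729954291502
[[-0.417 -0.792  0.445]
 [-0.594  0.608  0.526]
 [-0.688 -0.045 -0.724]]
-16 [377. 307.] [125. 356.] [137. 208.] [107.  80.]
-18 [376. 305.] [123. 348.] [132. 200.] [109.  72.]
-19 [376. 304.] [123. 344.] [129. 196.] [110.  68.]
-20 [376. 303.] [122. 340.] [127. 192.] [111.  64.]
-21 [376. 302.] [122. 336.] [125. 188.] [112.  60.]
-22 [375. 301.] [122. 332.] [123. 184.] [114.  56.]
```

View pics/z11.png

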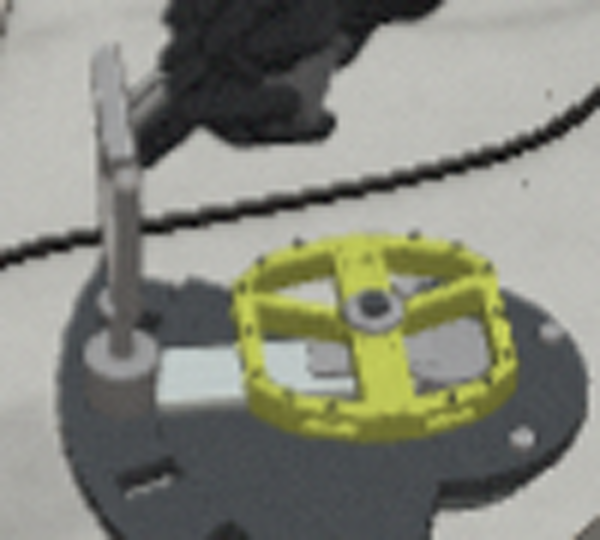

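View pics/t11.png

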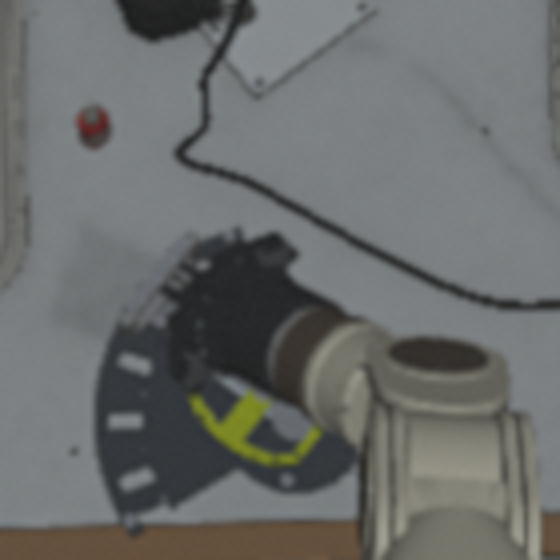

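Run:
```python
from h import *
from station import viewer
p=np.load("jig.npy")
s=viewer.camera("scene")
a=cv2.imread("pics/scene0.png"); 
sc=8
A=cv2.resize(a[270:310,295:335],None,fx=sc,fy=sc,interpolation=cv2.INTER_CUBIC)
B=cv2.resize(s["img"][255:295,290:330],None,fx=sc,fy=sc,interpolation=cv2.INTER_CUBIC)
cv2.imwrite("pics/col.png",np.hstack([A,B]))
for deg,o in ((0,(295,270)),(-18,(290,255)),(-19,(290,255)),(-20,(290,255))):
    t=p[2]+np.radians(deg)
    print(deg,[((pix(s,[p[0]+.13*np.cos(t),p[1]+.13*np.sin(t),z])[0]-o+.4)*sc).round(0) for z in (.061,.068)])
```

```text
0 [array([163., 135.]), array([163., 117.])]
-18 [array([165., 161.]), array([165., 144.])]
-19 [array([164., 155.]), array([164., 138.])]
-20 [array([163., 150.]), array([163., 133.])]
```

View pics/col.png

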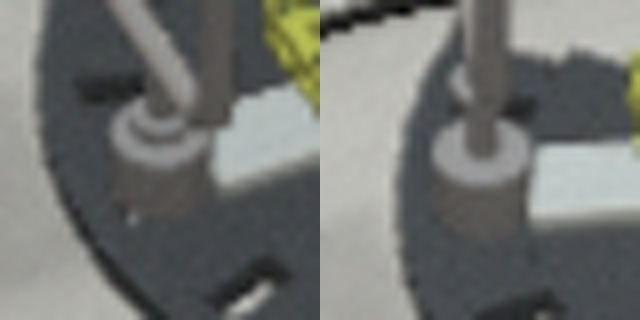

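>>> carry_out:
  jaw: [0,0,0,0,0]
  delta_pos:
    - [0.07,-0.06,0]
    - [0.07,-0.06,-0.3]
    - [0.07,-0.06,-0.6]
    - [0.07,-0.06,-0.9]
    - [0.07,-0.06,-1.2]
  twist: [-0.4,-0.4,-0.4,-0.4,-0.4]

```text
time_s: 16.8
tcp_pos: [0.5507, 0.1239, 0.1454]
tcp_rot: [-1.08, 2.159, 0.375]
wrist_force: [-5.0, -5.3, -6.4]
grip_width: -0.0
```

```bash
python3 -c "
from h import *
jl();st()"
```

```text
r,lat,z mm [121.5 -50.3 145.4] az 0.863 jig 1.212 polar r,ang 0.1315 -0.3924
16.8 [0.5507 0.1239 0.1454] [-0.084  0.175 -0.616  0.272  0.594 -0.854] F [-5.  -5.3 -6.4] -4.974661035551858e-05
[[-0.421 -0.789  0.449]
 [-0.591  0.613  0.524]
 [-0.688 -0.045 -0.724]]
```

>>> carry_out:
  jaw: [0,0,0]
  delta_pos:
    - [0,0,-0.2]
    - [0,0,-0.4]
    - [0,0,-0.5]
  twist: [0,0,0]

```text
time_s: 17.05
tcp_pos: [0.5508, 0.1239, 0.1406]
tcp_rot: [-1.08, 2.159, 0.375]
wrist_force: [-6.5, -4.9, -6.6]
grip_width: -0.0001
```

```bash
python3 -c "
from h import *
jl();st()"
```

```text
r,lat,z mm [121.6 -50.3 140.6] az 0.863 jig 1.212 polar r,ang 0.1316 -0.3926
17.05 [0.5508 0.1239 0.1406] [-0.084  0.183 -0.623  0.257  0.594 -0.854] F [-6.5 -4.9 -6.6] -6.198714438106936e-05
[[-0.42  -0.789  0.449]
 [-0.591  0.613  0.524]
 [-0.688 -0.045 -0.724]]
```

>>> carry_out:
  jaw: [0,0,0,0,0]
  delta_pos:
    - [0,0,-0.3]
    - [0,0,-0.6]
    - [0,0,-0.9]
    - [0,0,-1.4]
    - [0,0,-1.6]
  twist: [0,0,0,0,0]

```text
time_s: 17.47
tcp_pos: [0.5549, 0.1247, 0.1285]
tcp_rot: [-1.081, 2.148, 0.371]
wrist_force: [0.1, -0.5, 0.5]
grip_width: -0.0001
```

```bash
python3 -c "
from h import *
jl()"; python3 look.py 12
```

```text
r,lat,z mm [123.7 -54.  128.5] az 0.857 jig 1.212 polar r,ang 0.135 -0.4114
17.4667 [0.5549 0.1247 0.1285] [-0.084  0.211 -0.638  0.203  0.597 -0.853] F [ 0.1 -0.5  0.5] -8.874381044300329e-05
[[-0.412 -0.789  0.456]
 [-0.591  0.612  0.526]
 [-0.694 -0.052 -0.718]]
```

View pics/s12.png

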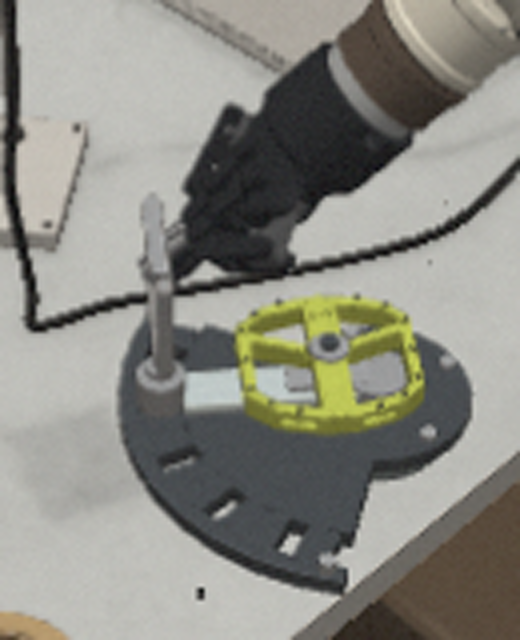

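>>> carry_out:
  jaw: [0,0,0,0,0]
  delta_pos:
    - [-0.4,-0.4,-0.2]
    - [-1.2,-1.4,-0.2]
    - [-2.2,-2.5,-0.2]
    - [-3.4,-3.9,-0.2]
    - [-4.4,-5.1,-0.2]
  twist: [0,0,0,0,0]

```text
time_s: 17.93
tcp_pos: [0.509, 0.0724, 0.1252]
tcp_rot: [-1.08, 2.152, 0.37]
wrist_force: [-0.0, -0.9, -0.6]
grip_width: -0.0
```

>>> carry_out:
  jaw: [0,0,0,0,0]
  delta_pos:
    - [-0.5,-0.5,2]
    - [-1,-1,5]
    - [-2,-2,9]
    - [-4,-4,13]
    - [-6,-6,16]
  twist: [0,0,0,0,0]

```text
time_s: 18.35
tcp_pos: [0.4527, 0.0164, 0.2824]
tcp_rot: [-1.082, 2.149, 0.367]
wrist_force: [1.1, -2.1, -0.3]
grip_width: 0.0002
```

>>> carry_out:
  jaw: [0,0,0,0,0]
  delta_pos:
    - [-2,-2,2]
    - [-4,-4,4]
    - [-5,-6,7]
    - [-6,-8,9]
    - [-6,-8,9]
  twist: [0,0,0,0,0]

```text
time_s: 18.77
tcp_pos: [0.3938, -0.0674, 0.3737]
tcp_rot: [-1.076, 2.152, 0.358]
wrist_force: [0.9, -1.1, 0.4]
grip_width: 0.0001
```

Run:
```python
from h import *
from station import viewer
st()
p=np.load("jig.npy")
s=viewer.camera("scene"); t=viewer.camera("top")
cv2.imwrite("pics/s13.png",s["img"]); cv2.imwrite("pics/t13.png",t["img"])
o=np.array((290,215)); sc=5.5
im=cv2.resize(s["img"][o[1]:o[1]+105,o[0]:o[0]+110],None,fx=sc,fy=sc,interpolation=cv2.INTER_CUBIC)
a=p[2]-.349; c,q=np.cos(a),np.sin(a)
for l in ([.03,0,.079],[.13,0,.061],[.137,.033,.170],[.137,-.033,.170],[.125,.037,.16]):
    u=(pix(s,[p[0]+c*l[0]-q*l[1],p[1]+q*l[0]+c*l[1],l[2]])[0]-o+.4)*sc
    cv2.circle(im,tuple(int(x) for x in u),3,(0,0,255),-1)
cv2.imwrite("pics/z13.png",im)
```

```text
18.7667 [ 0.3938 -0.0674  0.3737] [-0.724 -0.105 -0.221  1.45   0.766 -1.65 ] F [ 0.9 -1.1  0.4] 0.00011428072040744657
[[-0.415 -0.784  0.462]
 [-0.593  0.618  0.517]
 [-0.691 -0.059 -0.721]]
```

View pics/z13.png

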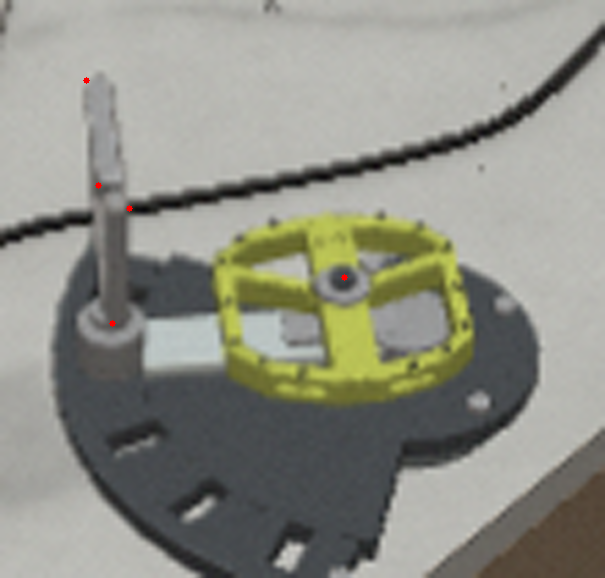

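View pics/s13.png

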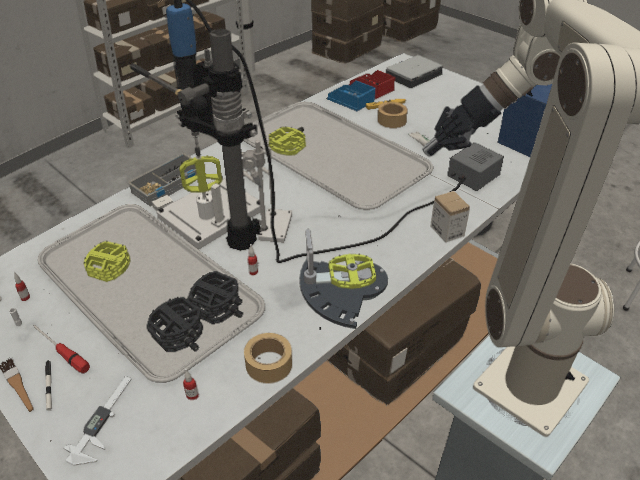

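View pics/t13.png

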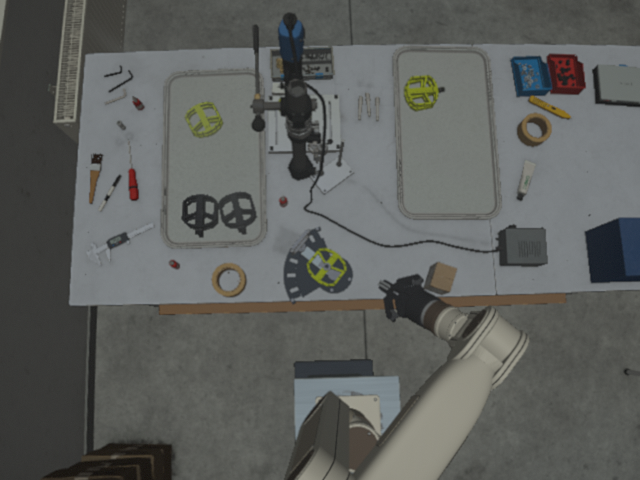

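The pin's collar is back on the housing at about (112,320) in the crop, and the ring sits where the model puts it for −20° with the pin home. The middle, +20° and +40° holes are uncovered. The carton, tape roll and bottle look unmoved. The bottle meant is at (283,201) in the top view: of the red bottles at (138,103), (175,264) and (283,201), it is the farthest right.

```bash
python3 -c "
from station import bot
print(bot.job_done())"
```

```text
the job is handed in; nothing more can be done
None
```

The pin is out of the middle hole and seated in the next hole clockwise, toward the carton, which stands on the right. The job was handed in at about 19 s of the 38 s allowed.

**How it was done:** The move interface only turns the tool about the vertical. I tilted the hand about 44° by pushing upward against a wrist joint's range limit, which stayed within range. Then I put the closed fingertips through the ring from the pedal's side and lifted the bar from below, without pinching. I swung the arm about 20° and lowered the pin.

**Last checks:**
- **Pin in the hole:** While lowering, the spring load stayed at about 6.5 N past the height at which the pin would ride on the sector, so it had entered the hole. The load went to zero with the fingertip about 6 mm below the height where it first touched the bar.
- **Pictures:** The ring, housing and pedal screw match the predicted −20°, pin-home positions to about the same offset as at the start. The carton, tape roll and bottle look unmoved, though I compared these only by eye.

**What disagreed or stood out:**
- **Jig direction:** I measured the jig's x axis at about 1.21 rad from world x, outside the stated 0.4 to 0.8. Both cameras and the hole pattern agreed, so I used the measured value.
- **Wrist force:** It read about 75 N for a moment early on, when the arm stopped at its reach limit in free air. The limit is 120 N.

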